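# Sort tubes, pot and caps into their holders on the laboratory bench

### The arm

A 6-joint arm with a two-finger parallel gripper is mounted at the origin on the work surface. World frame = base frame: x ahead of the robot, y to its left, z up, the work surface at z = 0. Lengths are in m, angles in rad, forces in N, time in s.
With the tool pointing down it reaches from about 0.35 to 0.775 m from the base axis. Payload 5.5 kg.
Tool frame: the origin (TCP) lies midway between the tips of the shut fingers; the grasp point (between the pads) lies 19 mm behind it (robot.grip_depth is the distance from the TCP to the grasp point, in m); z points along the fingers, y is the line along which they close (so a half turn about z gives the same grasp; the last joint's range is limited). The gripper opens to 85 mm and grips with 20 to 120 N. Pads are 22 mm wide; open, the fingers measure 114 mm over their backs; the gripper's body (76 mm by 85 mm) begins 54 mm behind the grasp point. The pads swing forward as they close: fully open they stand 13 mm farther back than shut.
Start: joints at [1.111, 0.313, 0.046, 1.304, 0, 1.431], TCP at [0.181, 0.546, 0.231] pointing down, gripper open.
Joint ranges: [-2.76, 2.76], [-0.86, 1.69], [-1.03, 1.26], [-2.2, 2.34], [-1.47, 1.5], [-3.14, 3.14]. Speed limits (rad/s): [2.57, 2.57, 3.14, 3.14, 3.14, 3.14].

### API

Orientations are given as a rotation vector (axis times angle).
In Python, from bench import robot, optics, order gives the robot as it stands.
- The arm moves only by the shell command python3 -m pendant 'ROWS' [FORCE]. ROWS is JSON, one flat list of numbers, 7 for each row, row after row: the shift along the tool's x, y, z in cm, then the turn, a rotation vector about the tool's x, y, z in rad, then the gripper command: -1 is shut, 1 is fully open, values between are in proportion. A call has 1 to 5 rows; each row is the pose to reach, as a shift and turn from the pose commanded when the call began, along the tool's axes at that moment; what a row does not reach only later rows make up. A row lasts 1/12 s, in which the tool goes at most 41.7 mm and 7.16 degrees, less where a joint would pass 70% of its speed; a pose out of reach is approached as far as the arm can. A call with a gripper value outside its range is refused whole. The fingers move at their own pace and stop on an object; FORCE is the grip in N (left out, the last holds). Time passes only in rows, so rows that repeat a pose let the fingers close. It gives the time, the measured TCP pose, the force, the opening and the grip force at its end, in the units of the state.
- robot.read_state(): the state, without advancing time (a new reading comes with each control period).
- optics.read_camera(name): name is "scene" or "top" or "wrist"; returns a dict with "img" (400x640x3 uint8, red, green, blue), "range_z" (400x640 float32, m along the optical axis (not along the pixel's ray), 0 where there is no reading), "mtx" (3x3 intrinsics, pixels), "world_to_cam" (4x4, takes a point from world to camera coordinates). Camera axes: x right, y up, looking along -z (the intrinsics and any distortion apply to the point x, -y, -z); pixel columns grow to the right and rows downward; lengths in m; the calibration is good to about 2 mm. A picture is of the moment at which its call begins.
- order.hand_in(): hands the job in; it is judged then, once.
The state is a dict: "clock": time; "joint_pos": joint angles; "dq": joint speeds; "joint_torque": joint torques, N m; "tool_pos": TCP position; "tcp_rot": TCP orientation; "contact_force": force on the tool from outside, world axes, zero at the start; "torque": the same for the moment, N m; "opening": finger opening in m; "grip_force": force on a finger pad.
Only numpy, scipy, OpenCV 4.12 (cv2) and the standard library are available. Lean on these libraries where they do the work, as an engineer would, in place of code of your own. Each camera call takes 0.05 s, during which the arm holds its last target. There are 200 camera calls.

### The job

Sort the five loose things on the bench into the white holders: each of the two sample tubes standing in a bay of its own in the deep two-bay holder, each of the two loose caps lying in a bay of its own in the shallow two-bay tray, and the sample pot standing in the round dish. Everything ends upright (caps open side up, as they lie now), resting on its holder's floor and released; never tip over a tube or the pot, and leave the brown bottle and the computer mouse where they are.

Things in the scene. Friction and masses are not known exactly. Their poses are not given: they have to be found in the camera images.
- tube_a_center (a point): A screw-capped sample tube, an upright cylinder 30 mm in diameter and 78 mm tall, frosted white body with a red cap (the top 18 mm), about 40 g, standing loose on the bench. This point is at its centre, 39 mm above its underside; z points up out of the cap. The two tubes are alike and interchangeable.
- tube_b_center (a point): The other screw-capped sample tube, an upright cylinder 30 mm in diameter and 78 mm tall, frosted white body with a red cap (the top 18 mm), about 40 g, standing loose on the bench. This point is at its centre, 39 mm above its underside; z points up out of the cap. The two tubes are alike and interchangeable.
- pot_center (a point): The sample pot, a squat upright cylinder 58 mm in diameter and 60 mm tall, frosted white body with a red lid (the top 16 mm), about 90 g, standing loose on the bench. This point is at its centre, 30 mm above its underside; z points up out of the lid.
- cap_a_center (a point): A loose screw cap for a bottle, a red ribbed round cap 44 mm in diameter and 26 mm high, lying open side up (a hollow cup, wall and base 4 mm thick), about 20 g. This point is at its centre, 13 mm above its underside; z points up out of the open side. The two caps are alike and interchangeable.
- cap_b_center (a point): The other loose screw cap for a bottle, a red ribbed round cap 44 mm in diameter and 26 mm high, lying open side up (a hollow cup, wall and base 4 mm thick), about 20 g. This point is at its centre, 13 mm above its underside; z points up out of the open side. The two caps are alike and interchangeable.
- tube_holder: The deep two-bay tube holder: a fixed white open-topped box, 58 mm (its x) by 112 mm (its y) outside and 30 mm high, walls and floor 4 mm thick, split by one divider into two square bays of about 50 by 50 mm inside, centred at its y = -27 and +27 mm. Origin at the centre of its underside, on the bench; z up.
- cap_tray: The shallow two-bay cap tray: a fixed white open-topped tray, 80 mm (its x) by 156 mm (its y) outside and 12 mm high, walls and floor 4 mm thick, split by one divider into two square bays of about 72 by 72 mm inside, centred at its y = -38 and +38 mm. Origin at the centre of its underside, on the bench; z up.
- pot_dish: The round pot dish: a fixed white round dish, 96 mm outside and 88 mm inside diameter, 12 mm high, floor 4 mm thick. Origin at the centre of its underside, on the bench; z up.
- bottle: Bystander: a brown glass reagent bottle with a white cap, 70 mm in diameter, 140 mm tall, loose. Origin at the centre of its underside. Leave it alone.
- mouse: Bystander: a black computer mouse, 105 by 60 mm and 30 mm high, loose, long side along its x. Origin at the centre of its underside. Leave it alone.

How it is judged:
At the end, for the whole second after the job is handed in: Both tubes stand in the bays of the tube holder, both caps lie open side up in the bays of the cap tray and the pot stands in the round dish: each within the walls, resting on the floor of its holder (height within 5 mm), upright within 0.12 rad (7 degrees), at rest and released (x of tube_a_center in the frame of tube_holder between -0.016 and 0.016 m and y of tube_a_center in the frame of tube_holder between -0.045 and 0.045 m and z of tube_a_center in the frame of tube_holder between 0.038 and 0.048 m and angle between each of tube_a_center, tube_b_center, pot_center, cap_a_center, cap_b_center's own z axis and vertical below 0.12 rad and linear speed of each of tube_a, tube_b, pot, cap_a, cap_b below 0.02 m/s and x of tube_b_center in the frame of tube_holder between -0.016 and 0.016 m and y of tube_b_center in the frame of tube_holder between -0.045 and 0.045 m and z of tube_b_center in the frame of tube_holder between 0.038 and 0.048 m and x of pot_center in the frame of pot_dish between -0.018 and 0.018 m and y of pot_center in the frame of pot_dish between -0.018 and 0.018 m and z of pot_center in the frame of pot_dish between 0.029 and 0.039 m and x of cap_a_center in the frame of cap_tray between -0.019 and 0.019 m and y of cap_a_center in the frame of cap_tray between -0.059 and 0.059 m and z of cap_a_center in the frame of cap_tray between 0.012 and 0.022 m and x of cap_b_center in the frame of cap_tray between -0.019 and 0.019 m and y of cap_b_center in the frame of cap_tray between -0.059 and 0.059 m and z of cap_b_center in the frame of cap_tray between 0.012 and 0.022 m); the robot touches nothing.
It fails at once if a tube or the pot is tipped by more than 0.7 rad (40 degrees) (angle between any of tube_a_center, tube_b_center, pot_center's own z axis and vertical above 0.7 rad).
It fails at once if the bottle or the mouse is moved by more than 15 mm (distance of any of bottle, mouse from where it was at the start of the episode above 0.015 m).
It also fails if it takes over 115 s, if anything falls off the work surface, if the arm or the gripper's body presses on something with over 40 N, if the wrist force passes 120 N, or if a joint passes its speed limit or range.

## Working session

There is one attempt and no reset: what is moved stays moved. The work goes in short steps, Python scripts to look and compute and a shell command to move; the robot and the scene stay as the last step left them, time stands still between calls to the robot, and variables do not carry over. Pictures are saved under pics/ and viewed, at most 14 in all, crops included, and the job is handed in when it is done.

```bash
mkdir -p pics
python3 - <<'E'
from bench import robot, optics
import cv2,numpy as np
for n in("scene","top"):
    c=optics.read_camera(n); cv2.imwrite(f"pics/{n}0.png",c["img"][:,:,::-1]); np.savez(f"{n}0.npz",**c)
    T=np.linalg.inv(c["world_to_cam"]);print(n,T.round(3),c["mtx"].round(1),c.keys())
s=robot.read_state();print(s["clock"],s["tool_pos"],s["tcp_rot"],s["opening"])
E
```

```text
scene [[-0.767 -0.5    0.403  0.963]
 [ 0.642 -0.59   0.49   0.505]
 [-0.007  0.634  0.773  0.871]
 [ 0.     0.     0.     1.   ]] [[428.1   0.  315. ]
 [  0.  428.1 200.8]
 [  0.    0.    1. ]] dict_keys(['img', 'range_z', 'mtx', 'world_to_cam'])
top [[-1.000e-03  9.930e-01 -1.180e-01  3.650e-01]
 [-1.000e+00 -2.000e-03 -1.000e-02 -1.100e-02]
 [-1.100e-02  1.180e-01  9.930e-01  1.515e+00]
 [ 0.000e+00  0.000e+00  0.000e+00  1.000e+00]] [[490.7   0.  322.4]
 [  0.  490.7 201.8]
 [  0.    0.    1. ]] dict_keys(['img', 'range_z', 'mtx', 'world_to_cam'])
0.1 [0.18057682 0.54541834 0.23049383] [-5.00165854e-01 -3.10100849e+00  2.51531458e-03] 0.08580976237721753
```

View pics/top0.png

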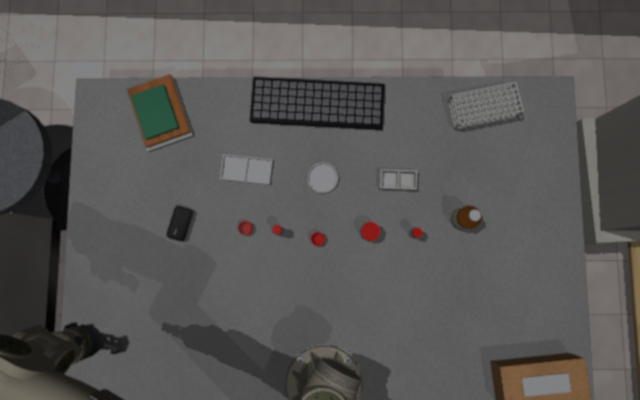

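View pics/scene0.png

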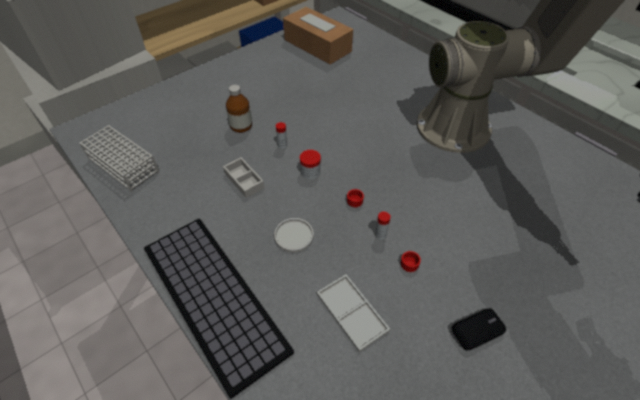

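Top view: caps at (246,228) and (318,239), tubes at (277,230) and (417,233), pot at (370,231). The tray is at (246,169), the dish at (323,178) and the tube holder at (398,180). The mouse is at (180,223) and the bottle at (468,217). The scene view agrees with this.

```bash
cat > h.py <<'E'
import numpy as np,cv2
from scipy.spatial.transform import Rotation as R
from bench import robot,optics
def ray(c,uv,z):
    K=c["mtx"];T=np.linalg.inv(c["world_to_cam"])
    uv=np.atleast_2d(uv).astype(float)
    d=np.c_[(uv[:,0]-K[0,2])/K[0,0],-(uv[:,1]-K[1,2])/K[1,1],-np.ones(len(uv))]@T[:3,:3].T
    return T[:3,3]+d*((z-T[2,3])/d[:,2])[:,None]
def red(img):
    h=cv2.cvtColor(img,cv2.COLOR_RGB2HSV)
    return (((h[...,0]<8)|(h[...,0]>172))&(h[...,1]>150)&(h[...,2]>60)).astype(np.uint8)
def blobs(m,amin):
    n,l,s,c=cv2.connectedComponentsWithStats(m)
    return [(c[i],s[i],l==i) for i in range(1,n) if s[i,4]>=amin]
def pix(c,p):
    q=(c["world_to_cam"]@np.r_[p,1])[:3];K=c["mtx"]
    return K[0,0]*q[0]/-q[2]+K[0,2],K[1,1]*-q[1]/-q[2]+K[1,2]
def go(x,y,z=None,yaw=None):
    "tool-frame shift (cm) from measured pose; yaw=world direction (rad) of closing line"
    s=robot.read_state();M=R.from_rotvec(s["tcp_rot"]).as_matrix();p=s["tool_pos"]
    d=np.array([x,y,p[2] if z is None else z])-p
    o=(M.T@d*100).round(2)
    a=None
    if yaw is not None:
        w=np.arctan2(M[1,1],M[0,1]);a=(w-yaw+np.pi/2)%np.pi-np.pi/2
    print("t",round(s["clock"],2),"tcp",p.round(4),"shift",o,"turn z",a)
E
python3 - <<'E'
from h import *
c=dict(np.load("top0.npz"));D=c["range_z"]
T=np.linalg.inv(c["world_to_cam"])
for ce,s,l in blobs(red(c["img"]),30):
    d=np.median(D[l]);u=ce
    h=(T@np.r_[d*(u[0]-c["mtx"][0,2])/490.7,-d*(u[1]-c["mtx"][1,2])/490.7,-d,1])[2]
    print(ce.round(1),s,"h",h.round(3),[ray(c,ce,z)[0,:2].round(3) for z in(.026,.06,.078)])
g=c["img"];hsv=cv2.cvtColor(g,cv2.COLOR_RGB2HSV)
m=((hsv[...,2]>125)&(hsv[...,1]<50)).astype(np.uint8);m[:140]=0;m[215:]=0;m[:,:200]=0;m[:,440:]=0
print(hsv[169,240],hsv[200,300])
for (hh,(a,b)) in((.012,(205,285)),(.012,(300,345)),(.03,(370,430))):
    k=m.copy();k[:,:a]=0;k[:,b:]=0
    pts=np.argwhere(k)[:,::-1]; 
    w=ray(c,pts,hh)[:,:2]
    print(cv2.minAreaRect((w*1000).astype(np.float32)),len(pts))
E
```

```text
[245.3 227.5] [239 222  13  12 119] h 0.004 [array([0.464, 0.24 ]), array([0.462, 0.234]), array([0.461, 0.231])]
[369.8 231. ] [361 222  19  19 277] h 0.058 [array([ 0.453, -0.139]), array([ 0.451, -0.136]), array([ 0.45 , -0.134])]
[276.6 229.3] [272 225  10   9  63] h 0.076 [array([0.459, 0.144]), array([0.457, 0.141]), array([0.455, 0.139])]
[416.4 232.2] [412 228  10  10  75] h 0.076 [array([ 0.449, -0.28 ]), array([ 0.447, -0.273]), array([ 0.446, -0.27 ])]
[317.2 238.6] [311 232  13  14 142] h 0.005 [array([0.43 , 0.021]), array([0.429, 0.02 ]), array([0.428, 0.02 ])]
[113   8 136] [60  3 94]
((646.3048706054688, 241.2305908203125), (142.83938598632812, 71.06061553955078), 83.46741485595703) 933
((620.156982421875, 3.224620819091797), (80.72721099853516, 78.59933471679688), 89.87113952636719) 548
((607.2131958007812, -226.66485595703125), (86.31431579589844, 38.6889533996582), 86.64486694335938) 276
```

```bash
python3 -m pendant '[-3.6,-2,0,0,0,0.12,1,-7.3,-4,0,0,0,0.24,1,-10.9,-6,0,0,0,0.36,1,-14.6,-8,0,0,0,0.48,1,-18.2,-10,0,0,0,0.6,1]'
python3 -c "
from h import *
go(.464,.24,.2,0)"
```

```text
clock: 0.52
tool_pos: [0.3227, 0.3922, 0.2309]
tcp_rot: [-1.401, -2.811, 0.001]
contact_force: [0.6, -0.3, -0.8]
opening: 0.0853
grip_force: 0.0
t 0.52 tcp [0.3227 0.3922 0.2309] shift [-20.66   2.13   3.09] turn z 0.6459341402958461
```

```bash
python3 -m pendant '[-4,0.4,0,0,0,0.12,1,-8,0.8,0,0,0,0.25,1,-12,1.2,0,0,0,0.37,1,-16,1.6,0,0,0,0.5,1,-20,2,0,0,0,0.62,1]'
python3 -m pendant '[-0.5,0.1,0,0,0,0.03,1,-0.5,0.1,0,0,0,0.03,1,-0.5,0.1,0,0,0,0.03,1]'
cat > look.py <<'E'
import sys
from h import *
c=optics.read_camera("wrist");n=sys.argv[1]
cv2.imwrite(f"pics/{n}.png",c["img"][:,:,::-1]);np.savez(n+".npz",**c)
T=np.linalg.inv(c["world_to_cam"]);print("cam",T[:3,3].round(3))
for ce,s,l in blobs(red(c["img"]),150):
    d=c["range_z"][l];ct=max(cv2.findContours(l.astype(np.uint8),0,2)[0],key=cv2.contourArea);e=cv2.minEnclosingCircle(ct)
    print(ce.round(1),s[:4],[ray(c,e[0],z)[0,:2].round(4) for z in(.026,.06,.078)],"r",round(e[1],1))
E
python3 look.py w1; python3 -c "
from h import *
go(.464,.24,.2,0);print(robot.read_state()['joint_pos'])"
```

```text
clock: 0.93
tool_pos: [0.46, 0.245, 0.2311]
tcp_rot: [-2.194, -2.248, 0.0]
contact_force: [0.6, 0.6, -0.7]
opening: 0.0855
grip_force: 0.0
clock: 1.18
tool_pos: [0.4599, 0.2415, 0.2309]
tcp_rot: [-2.219, -2.222, 0.002]
contact_force: [-0.3, 0.6, 0.4]
opening: 0.0855
grip_force: 0.0
cam [0.46  0.323 0.374]
[326.3 170.3] [307 150  40  42] [array([0.4634, 0.2425]), array([0.4631, 0.2504]), array([0.463 , 0.2545])] r 21.0
[318.  278.1] [305 261  28  31] [array([0.4539, 0.1112]), array([0.4545, 0.1319]), array([0.4549, 0.1428])] r 15.5
[300.7 332.4] [284 313  33  39] [array([0.4305, 0.0284]), array([0.4334, 0.0572]), array([0.435 , 0.0724])] r 19.5
t 1.23 tcp [0.4595 0.2422 0.231 ] shift [-0.22  0.45  3.1 ] turn z 0.0026648009990684063
[ 3.30083313e-01  2.06385980e-01 -9.62975279e-02  1.26919306e+00
  5.44577196e-04  1.89821465e+00]
```

View pics/w1.png

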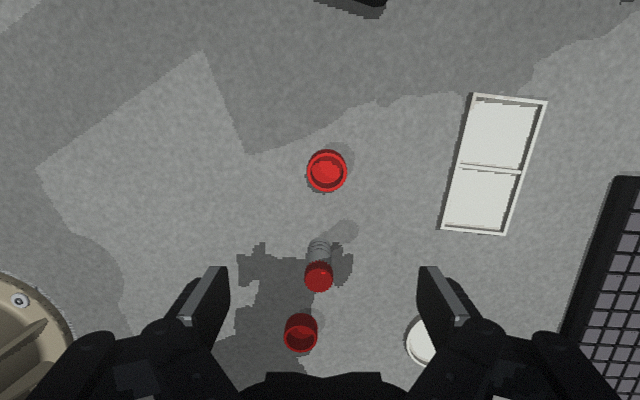

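```bash
python3 - <<'E'
from h import *
c=dict(np.load("w1.npz"))
g=cv2.cvtColor(c["img"],cv2.COLOR_RGB2HSV)
m=((g[...,2]>150)&(g[...,1]<40)).astype(np.uint8)
for ce,s,l in blobs(m,800): 
    w=ray(c,np.argwhere(l)[:,::-1],.012)[:,:2]
    print(ce.round(1),s,cv2.minAreaRect((w*1000).astype(np.float32)))
E
python3 -m pendant '[0,0.4,4,0,0,0,1,0,0.4,8,0,0,0,1,0,0.4,12,0,0,0,1,0,0.4,15,0,0,0,1,0,0.4,18,0,0,0,1]'
python3 -m pendant '[0,0,2,0,0,0,1,0,0,3.5,0,0,0,1,0,0,4.4,0,0,0,1,0,0,4.4,0,0,0,1]'
python3 -m pendant '[0,0,0,0,0,0,-0.2,0,0,0,0,0,0,-0.2,0,0,0,0,0,0,-0.2,0,0,0,0,0,0,-0.2,0,0,0,0,0,0,-0.2]' 25
python3 -m pendant '[0,0,0,0,0,0,-0.2,0,0,0,0,0,0,-0.2,0,0,0,0,0,0,-0.2,0,0,0,0,0,0,-0.2,0,0,0,0,0,0,-0.2]' 25
```

```text
[490.1 163.3] [ 440   92  109  145 8801] ((649.0233154296875, 240.50096130371094), (157.6316375732422, 82.68560791015625), 83.72962188720703)
[419.7 343.5] [406 320  30  48 815] ((590.4505004882812, -4.147274017333984), (34.53673553466797, 76.70860290527344), 24.44965171813965)
clock: 1.65
tool_pos: [0.4622, 0.2433, 0.0496]
tcp_rot: [-2.215, -2.227, 0.001]
contact_force: [-0.4, -0.1, 0.3]
opening: 0.0854
grip_force: 0.0
clock: 1.98
tool_pos: [0.4619, 0.2426, 0.0055]
tcp_rot: [-2.215, -2.225, 0.005]
contact_force: [-0.4, -0.7, 0.1]
opening: 0.0855
grip_force: 0.0
clock: 2.4
tool_pos: [0.4654, 0.2424, 0.0089]
tcp_rot: [2.22, 2.222, 0.004]
contact_force: [-2.2, 0.1, 5.5]
opening: 0.0433
grip_force: 25.0
clock: 2.82
tool_pos: [0.4654, 0.2424, 0.0089]
tcp_rot: [2.22, 2.222, 0.004]
contact_force: [-1.6, 0.6, 5.7]
opening: 0.0436
grip_force: 25.0
```

```bash
python3 -m pendant '[0,0,-2,0,0,0,-0.2,0,0,-4,0,0,0,-0.2,0,0,-6,0,0,0,-0.2,0,0,-8,0,0,0,-0.2,0,0,-8,0,0,0,-0.2]'
python3 -m pendant '[0.8,3.8,0,0,0,0,-0.2,1.6,7.6,0,0,0,0,-0.2,2.4,11.4,0,0,0,0,-0.2,3.1,15.2,0,0,0,0,-0.2,3.6,18.8,0,0,0,0,-0.2]'
python3 -m pendant '[0,0,0,0,0,0,-0.2,0,0,0,0,0,0,-0.2,0,0,0,0,0,0,-0.2]'
python3 -c "
from h import *
go(.653,.278,.013,0)"
```

```text
clock: 3.23
tool_pos: [0.4673, 0.2427, 0.0919]
tcp_rot: [2.218, 2.22, 0.011]
contact_force: [-0.2, -0.5, 0.4]
opening: 0.0432
grip_force: 25.7
clock: 3.65
tool_pos: [0.6542, 0.2784, 0.0871]
tcp_rot: [2.22, 2.222, 0.001]
contact_force: [0.7, 0.4, -0.1]
opening: 0.0434
grip_force: 25.7
clock: 3.9
tool_pos: [0.6515, 0.2776, 0.0861]
tcp_rot: [-2.22, -2.221, 0.003]
contact_force: [-0.3, -0.8, 0.3]
opening: 0.0434
grip_force: 25.8
t 3.9 tcp [0.6515 0.2776 0.0861] shift [0.05 0.17 7.31] turn z 0.0006689950134417533
```

```bash
python3 -m pendant '[0,0.1,3,0,0,0,-0.2,0,0.1,5,0,0,0,-0.2,0,0.1,6.7,0,0,0,-0.2,0,0.1,7.2,0,0,0,-0.2,0,0.1,7.5,0,0,0,-0.2]'
python3 -m pendant '[0,0,0,0,0,0,-0.2,0,0,0,0,0,0,-0.2,0,0,0.1,0,0,0,-0.2]'
python3 -m pendant '[0,0,0,0,0,0,0.3,0,0,0,0,0,0,0.3,0,0,0,0,0,0,0.3,0,0,0,0,0,0,0.3]'
python3 -m pendant '[0,0,-2,0,0,0,0.5,0,0,-5,0,0,0,1,0,0,-9,0,0,0,1,0,0,-13,0,0,0,1,0,0,-17,0,0,0,1]'
python3 -c "
from h import *
go(.455,.141,.2,0)"
```

```text
clock: 4.32
tool_pos: [0.6507, 0.2776, 0.0129]
tcp_rot: [-2.219, -2.222, 0.004]
contact_force: [-6.3, -2.4, 13.7]
opening: 0.0436
grip_force: 26.9
clock: 4.57
tool_pos: [0.6536, 0.2783, 0.0129]
tcp_rot: [2.219, 2.222, 0.003]
contact_force: [-0.0, 0.1, 10.2]
opening: 0.0433
grip_force: 27.1
clock: 4.9
tool_pos: [0.6534, 0.278, 0.0114]
tcp_rot: [2.22, 2.222, 0.0]
contact_force: [0.6, -0.4, -0.5]
opening: 0.0555
grip_force: 0.0
clock: 5.32
tool_pos: [0.6529, 0.2778, 0.1827]
tcp_rot: [-2.22, -2.222, 0.001]
contact_force: [1.0, 0.1, -0.2]
opening: 0.0855
grip_force: 0.0
t 5.32 tcp [0.6529 0.2778 0.1827] shift [-13.66 -19.8   -1.71] turn z 0.000951436216281687
```

```bash
python3 -m pendant '[-2.3,-3.3,0,0,0,0,1,-4.6,-6.6,0,0,0,0,1,-6.9,-9.9,0,0,0,0,1,-9.2,-13.2,0,0,0,0,1,-11.5,-16.5,0,0,0,0,1]'
python3 -m pendant '[-2.2,-3.3,0,0,0,0,1,-2.2,-3.3,0,0,0,0,1,-2.2,-3.3,0,0,0,0,1]'
python3 look.py w2; python3 -c "
from h import *
go(.455,.141,.036,0)"
```

```text
clock: 5.73
tool_pos: [0.4869, 0.1619, 0.1812]
tcp_rot: [2.22, 2.223, 0.0]
contact_force: [-0.4, -0.5, 0.5]
opening: 0.0856
grip_force: 0.0
clock: 5.98
tool_pos: [0.4533, 0.1399, 0.1814]
tcp_rot: [-2.222, -2.221, 0.001]
contact_force: [0.8, 0.4, -1.3]
opening: 0.0855
grip_force: 0.0
cam [0.454 0.221 0.325]
[568.2  24. ] [537   0  66  51] [array([0.6529, 0.2784]), array([0.6302, 0.2719]), array([0.6182, 0.2684])] r 34.1
[325.4 199.9] [307 180  38  40] [array([0.4556, 0.1234]), array([0.4554, 0.1345]), array([0.4553, 0.1404])] r 19.7
[302.1 288.7] [281 265  41  46] [array([0.4306, 0.026 ]), array([0.4332, 0.0482]), array([0.4346, 0.06  ])] r 23.1
t 6.03 tcp [0.4555 0.1405 0.1819] shift [ 0.04 -0.07 14.59] turn z 7.978447362955166e-05
```

View pics/w2.png

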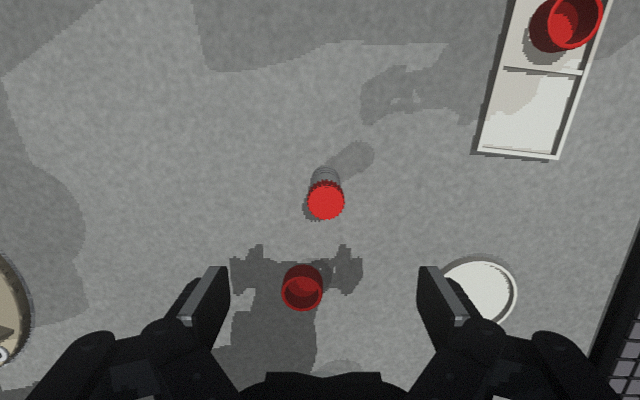

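```bash
python3 -m pendant '[0,0,3.7,0,0,0,1,0,0,7.4,0,0,0,1,0,0,11,0,0,0,1,0,0,13.5,0,0,0,1,0,0,14.6,0,0,0,1]'
python3 -m pendant '[0,0,0,0,0,0,1,0,0,0,0,0,0,1]'
python3 -m pendant '[0,0,0,0,0,0,-0.6,0,0,0,0,0,0,-0.6,0,0,0,0,0,0,-0.6,0,0,0,0,0,0,-0.6,0,0,0,0,0,0,-0.6]' 25
python3 -m pendant '[0,0,0,0,0,0,-0.6,0,0,0,0,0,0,-0.6,0,0,0,0,0,0,-0.6]' 25
python3 -m pendant '[0,0,-2,0,0,0,-0.6,0,0,-4,0,0,0,-0.6,0,0,-7,0,0,0,-0.6,0,0,-10,0,0,0,-0.6,0,0,-10,0,0,0,-0.6]'
```

```text
clock: 6.45
tool_pos: [0.4548, 0.1412, 0.0317]
tcp_rot: [-2.218, -2.221, 0.005]
contact_force: [-0.3, 0.1, 0.1]
opening: 0.0853
grip_force: 0.0
clock: 6.62
tool_pos: [0.4565, 0.1413, 0.0349]
tcp_rot: [-2.219, -2.223, 0.001]
contact_force: [0.1, 0.2, -0.2]
opening: 0.0854
grip_force: 0.0
clock: 7.03
tool_pos: [0.4561, 0.1409, 0.036]
tcp_rot: [2.22, 2.222, 0.002]
contact_force: [-0.8, -0.3, -0.3]
opening: 0.0291
grip_force: 27.6
clock: 7.28
tool_pos: [0.4561, 0.1409, 0.036]
tcp_rot: [2.22, 2.222, 0.002]
contact_force: [-0.5, 0.1, 6.0]
opening: 0.0291
grip_force: 28.1
clock: 7.7
tool_pos: [0.4587, 0.1412, 0.1405]
tcp_rot: [2.217, 2.219, 0.011]
contact_force: [1.1, 0.1, 0.2]
opening: 0.0289
grip_force: 27.9
```

```bash
python3 -m pendant '[-3.6,1.2,0,0,0,0,-0.6,-7.2,2.4,0,0,0,0,-0.6,-10.8,3.6,0,0,0,0,-0.6,-14.4,4.8,0,0,0,0,-0.6,-18,6,0,0,0,0,-0.6]'
python3 -m pendant '[-3.6,1.2,0,0,0,0,-0.6,-7.2,2.4,0,0,0,0,-0.6,-10.8,3.6,0,0,0,0,-0.6,-14.4,4.8,0,0,0,0,-0.6,-18,6,0,0,0,0,-0.6]'
python3 -m pendant '[-3.5,1.2,0,0,0,0,-0.6,-7,2.4,0,0,0,0,-0.6,-7,2.4,0,0,0,0,-0.6,-7,2.4,0,0,0,0,-0.6]'
python3 look.py w3
python3 - <<'E'
from h import *
go(.607,-.2,.14,0)
c=dict(np.load("w3.npz"))
g=cv2.cvtColor(c["img"],cv2.COLOR_RGB2HSV)
m=((g[...,2]>140)&(g[...,1]<40)).astype(np.uint8)
for ce,s,l in blobs(m,400): 
    w=ray(c,np.argwhere(l)[:,::-1],.03)[:,:2]
    print(ce.round(1),s,cv2.minAreaRect((w*1000).astype(np.float32)))
E
```

```text
clock: 8.12
tool_pos: [0.5156, -0.0407, 0.1348]
tcp_rot: [-2.22, -2.223, 0.0]
contact_force: [0.4, 0.9, -0.7]
opening: 0.0293
grip_force: 27.9
clock: 8.53
tool_pos: [0.5757, -0.2209, 0.1344]
tcp_rot: [-2.22, -2.222, 0.0]
contact_force: [0.4, -0.2, -0.8]
opening: 0.0292
grip_force: 27.9
clock: 8.87
tool_pos: [0.5996, -0.2912, 0.1335]
tcp_rot: [-2.223, -2.218, 0.0]
contact_force: [-0.3, 0.5, -0.9]
opening: 0.0292
grip_force: 27.9
cam [ 0.6   -0.21   0.277]
[73.1  8.3] [34  0 78 23] [array([ 0.4312, -0.1548]), array([ 0.4541, -0.1623]), array([ 0.4662, -0.1663])] r 39.0
[ 89.8 196.1] [ 61 172  61  50] [array([ 0.4137, -0.2863]), array([ 0.439, -0.276]), array([ 0.4524, -0.2706])] r 30.3
[322.7 315.5] [283 270  81  89] [array([ 0.5992, -0.4017]), array([ 0.5993, -0.3757]), array([ 0.5994, -0.362 ])] r 44.4
t 8.92 tcp [ 0.5992 -0.2894  0.1338] shift [ 8.94  0.78 -0.61] turn z -0.000523399682398562
[306.7 156. ] [     0      0    640    330 128029] ((609.765625, -278.976806640625), (260.7552795410156, 556.1801147460938), 87.81940460205078)
[340.   82.5] [ 307   47   67   70 4076] ((611.0335693359375, -203.55984497070312), (45.39748001098633, 44.963199615478516), 87.55743408203125)
[554.8 307.3] [510 298  91  22 408] ((805.3031616210938, -393.545654296875), (77.65403747558594, 10.523140907287598), 12.097677230834961)
[575.9 326.8] [527 316  99  24 533] ((828.916259765625, -415.23089599609375), (86.0988540649414, 13.897672653198242), 10.969770431518555)
[597.8 370. ] [ 539  341  101   59 2845] ((856.5791625976562, -471.24969482421875), (96.6091079711914, 73.90522766113281), 11.216893196105957)
[344.2 362.3] [316 342  51  35 659] ((615.5311889648438, -449.80303955078125), (52.76406478881836, 33.69081115722656), 11.458246231079102)
[ 34.3 386.4] [   0  363   83   37 1451] ((321.1650390625, -487.2202453613281), (49.13450622558594, 77.13639831542969), 72.42942810058594)
```

View pics/w3.png

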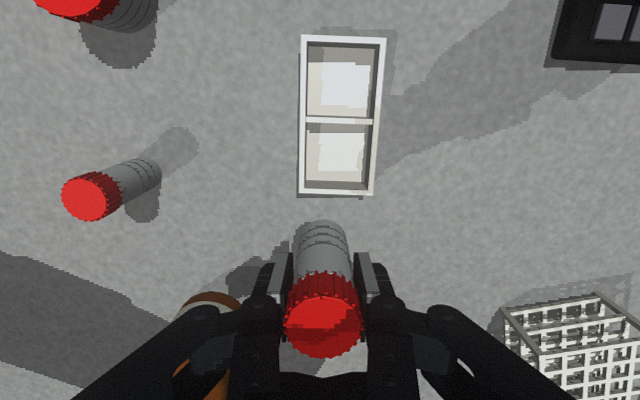

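The held tube hangs straight. The holder's rim corners are at (301,36), (386,38), (373,196) and (298,193).

Run:
```python
from h import *
c=dict(np.load("w3.npz"))
w=ray(c,[(301,36),(386,38),(373,196),(298,193)],.03)[:,:2];o=w.mean(0)
print(w.round(4),o,[np.linalg.norm(w[i]-w[i-1]).round(4) for i in range(4)])
u=(w[0]+w[1]-w[2]-w[3]);u/=np.linalg.norm(u);print(u,o+.027*u,o-.027*u)
go(*(o+.027*u),.134,0)
```

```text
[[ 0.5849 -0.1737]
 [ 0.6426 -0.1751]
 [ 0.639  -0.2876]
 [ 0.5799 -0.285 ]] [ 0.61157672 -0.2303456 ] [np.float64(0.1114), np.float64(0.0577), np.float64(0.1125), np.float64(0.0591)]
[0.03856952 0.99925592] [ 0.6126181  -0.20336569] [ 0.61053534 -0.25732551]
t 8.92 tcp [ 0.5992 -0.2894  0.1338] shift [ 8.61  1.34 -0.01] turn z -0.000523399682398562
```

```bash
python3 -m pendant '[3,0.5,0,0,0,0,-0.6,6,0.9,0,0,0,0,-0.6,8.6,1.4,0,0,0,0,-0.6,8.6,1.4,0,0,0,0,-0.6,8.6,1.4,0,0,0,0,-0.6]'
python3 -m pendant '[0,0,2.5,0,0,0,-0.6,0,0,5,0,0,0,-0.6,0,0,7.5,0,0,0,-0.6,0,0,8.8,0,0,0,-0.6,0,0,9.2,0,0,0,-0.6]'
python3 -m pendant '[0,0,0.2,0,0,0,-0.6,0,0,0.3,0,0,0,-0.6,0,0,0.3,0,0,0,-0.6]'
python3 -c "
from h import *
go(.6126,-.2034,.04,0)"
```

```text
clock: 9.33
tool_pos: [0.6135, -0.1999, 0.1355]
tcp_rot: [-2.215, -2.227, 0.0]
contact_force: [0.2, 1.1, -0.9]
opening: 0.0294
grip_force: 27.9
clock: 9.75
tool_pos: [0.6113, -0.2023, 0.0401]
tcp_rot: [-2.217, -2.219, 0.003]
contact_force: [-0.4, -0.1, -0.5]
opening: 0.0294
grip_force: 27.9
clock: 10.0
tool_pos: [0.6146, -0.2036, 0.0414]
tcp_rot: [2.219, 2.221, 0.001]
contact_force: [0.3, -0.1, -0.8]
opening: 0.0292
grip_force: 27.8
t 10.0 tcp [ 0.6146 -0.2036  0.0414] shift [ 0.02 -0.2   0.14] turn z 0.0007887213180197694
```

```bash
python3 -m pendant '[0,0,0.1,0,0,0,-0.6,0,0,0.15,0,0,0,-0.6,0,0,0.15,0,0,0,-0.6]'
python3 -m pendant '[0,0,0,0,0,0,-0.3,0,0,0,0,0,0,-0.1,0,0,0,0,0,0,0.1,0,0,0,0,0,0,0.3,0,0,0,0,0,0,0.3]'
python3 -m pendant '[0,0,-1.5,0,0,0,0.5,0,0,-4,0,0,0,0.5,0,0,-8,0,0,0,1,0,0,-11,0,0,0,1,0,0,-14,0,0,0,1]'
python3 -c "
from h import *
go(.447,-.271,.18,0)"
```

```text
clock: 10.25
tool_pos: [0.6146, -0.2035, 0.04]
tcp_rot: [2.219, 2.221, 0.001]
contact_force: [0.1, -0.6, 3.7]
opening: 0.0295
grip_force: 28.1
clock: 10.67
tool_pos: [0.6136, -0.2029, 0.0384]
tcp_rot: [-2.22, -2.222, 0.0]
contact_force: [0.0, -0.3, -0.1]
opening: 0.0557
grip_force: 0.0
clock: 11.08
tool_pos: [0.6137, -0.203, 0.1803]
tcp_rot: [2.22, 2.222, 0.0]
contact_force: [1.2, -1.0, -0.1]
opening: 0.0855
grip_force: 0.0
t 11.08 tcp [ 0.6137 -0.203   0.1803] shift [ -6.79 -16.68   0.03] turn z 0.0009952801706538672
```

```bash
python3 -m pendant '[-1.7,-4,0,0,0,0,1,-3.4,-8,0,0,0,0,1,-5.1,-12,0,0,0,0,1,-6.8,-16.5,0,0,0,0,1,-6.8,-16.5,0,0,0,0,1]'
python3 -m pendant '[0,0,0,0,0,0,1,0,0,0,0,0,0,1]'
python3 look.py w4; python3 -c "
from h import *
go(.447,-.271,.036,0)"
```

```text
clock: 11.5
tool_pos: [0.4441, -0.2717, 0.1785]
tcp_rot: [-2.222, -2.217, 0.003]
contact_force: [0.6, 1.6, 1.0]
opening: 0.0854
grip_force: 0.0
clock: 11.67
tool_pos: [0.4488, -0.2716, 0.1791]
tcp_rot: [2.222, 2.22, 0.001]
contact_force: [0.3, -0.2, -0.1]
opening: 0.0851
grip_force: 0.0
cam [ 0.449 -0.191  0.322]
[325.9  26.3] [286   0  81  62] [array([ 0.4518, -0.1351]), array([ 0.4515, -0.1414]), array([ 0.4513, -0.1448])] r 42.0
[553.1 114.5] [530  94  46  44] [array([ 0.6486, -0.2083]), array([ 0.6257, -0.2062]), array([ 0.6136, -0.2052])] r 24.9
[319.6 202.5] [301 183  38  40] [array([ 0.4457, -0.2903]), array([ 0.4461, -0.2788]), array([ 0.4463, -0.2728])] r 20.0
t 11.72 tcp [ 0.4496 -0.2714  0.179 ] shift [ 0.04 -0.28 14.3 ] turn z 0.0006194622232411628
```

View pics/w4.png

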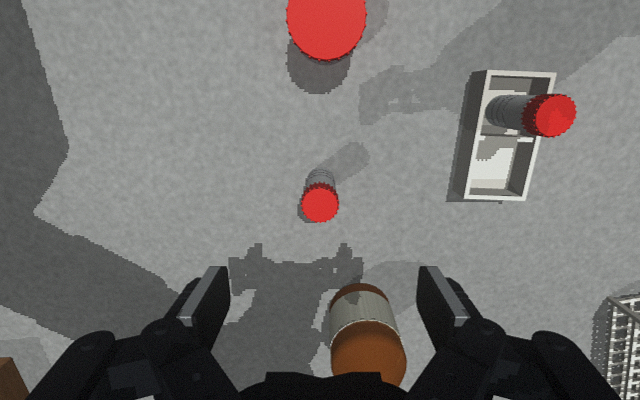

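```bash
python3 -m pendant '[0,-0.3,3.7,0,0,0,1,0,-0.3,7.4,0,0,0,1,0,-0.3,11,0,0,0,1,0,-0.3,13.5,0,0,0,1,0,-0.3,14.3,0,0,0,1]'
python3 -m pendant '[0,0,0,0,0,0,1,0,0,0,0,0,0,1]'
python3 -m pendant '[0,0,0,0,0,0,-0.6,0,0,0,0,0,0,-0.6,0,0,0,0,0,0,-0.6,0,0,0,0,0,0,-0.6,0,0,0,0,0,0,-0.6]' 25
python3 -m pendant '[0,0,0,0,0,0,-0.6,0,0,0,0,0,0,-0.6,0,0,0,0,0,0,-0.6]' 25
python3 -m pendant '[0,0,-2,0,0,0,-0.6,0,0,-4,0,0,0,-0.6,0,0,-7,0,0,0,-0.6,0,0,-10,0,0,0,-0.6,0,0,-10,0,0,0,-0.6]'
python3 -m pendant '[0.3,4,0,0,0,0,-0.6,0.6,8,0,0,0,0,-0.6,1,12,0,0,0,0,-0.6,1.4,16,0,0,0,0,-0.6,1.4,16.4,0,0,0,0,-0.6]'
python3 -m pendant '[0,0,0,0,0,0,-0.6,0,0,0,0,0,0,-0.6]'
python3 -c "
from h import *
go(.6110,-.2575,.04,0)"
```

```text
clock: 12.13
tool_pos: [0.4449, -0.2685, 0.0314]
tcp_rot: [-2.213, -2.22, 0.0]
contact_force: [-0.3, 0.7, 0.1]
opening: 0.0858
grip_force: 0.0
clock: 12.3
tool_pos: [0.4471, -0.2711, 0.0362]
tcp_rot: [2.219, 2.224, 0.0]
contact_force: [-0.0, -0.3, -0.7]
opening: 0.0853
grip_force: 0.0
clock: 12.72
tool_pos: [0.4464, -0.2717, 0.0368]
tcp_rot: [2.219, 2.221, 0.0]
contact_force: [-0.1, 1.0, 4.4]
opening: 0.0296
grip_force: 24.4
clock: 12.97
tool_pos: [0.4464, -0.2717, 0.0368]
tcp_rot: [2.219, 2.221, 0.0]
contact_force: [0.3, 0.6, 6.6]
opening: 0.0293
grip_force: 24.5
clock: 13.38
tool_pos: [0.4485, -0.2735, 0.1415]
tcp_rot: [2.214, 2.216, 0.001]
contact_force: [1.3, -0.3, -0.6]
opening: 0.0295
grip_force: 24.9
clock: 13.8
tool_pos: [0.6155, -0.2562, 0.1339]
tcp_rot: [2.215, 2.225, 0.004]
contact_force: [0.0, -0.3, 0.1]
opening: 0.0294
grip_force: 25.2
clock: 13.97
tool_pos: [0.6091, -0.2566, 0.1346]
tcp_rot: [-2.218, -2.221, 0.001]
contact_force: [-0.4, 0.0, -0.9]
opening: 0.0293
grip_force: 25.2
t 13.97 tcp [ 0.6091 -0.2566  0.1346] shift [-0.1   0.22  9.46] turn z 0.001476996380925133
```

```bash
python3 -m pendant '[0,0.1,2.5,0,0,0,-0.6,0,0.1,5,0,0,0,-0.6,0,0.1,7.5,0,0,0,-0.6,0,0.1,8.8,0,0,0,-0.6,0,0.1,9.4,0,0,0,-0.6]'
python3 -m pendant '[0,0,0.1,0,0,0,-0.6,0,0,0.2,0,0,0,-0.6,0,0,0.2,0,0,0,-0.6]'
python3 -m pendant '[0,0,0,0,0,0,-0.3,0,0,0,0,0,0,-0.1,0,0,0,0,0,0,0.1,0,0,0,0,0,0,0.3,0,0,0,0,0,0,0.3]'
python3 -m pendant '[0,0,-1.5,0,0,0,0.5,0,0,-4,0,0,0,0.5,0,0,-8,0,0,0,1,0,0,-11,0,0,0,1,0,0,-14,0,0,0,1]'
python3 -c "
from h import *
go(.4505,-.136,.18,0)"
```

```text
clock: 14.38
tool_pos: [0.6072, -0.2565, 0.0405]
tcp_rot: [-2.219, -2.217, 0.003]
contact_force: [-12.9, 5.3, 33.6]
opening: 0.0292
grip_force: 28.5
clock: 14.63
tool_pos: [0.6103, -0.2576, 0.0407]
tcp_rot: [2.221, 2.221, 0.0]
contact_force: [0.6, -0.1, -1.3]
opening: 0.0293
grip_force: 25.2
clock: 15.05
tool_pos: [0.611, -0.2571, 0.0399]
tcp_rot: [2.22, 2.222, 0.0]
contact_force: [0.4, -0.1, 0.7]
opening: 0.0554
grip_force: 0.0
clock: 15.47
tool_pos: [0.611, -0.257, 0.1817]
tcp_rot: [2.22, 2.222, 0.0]
contact_force: [0.9, -0.4, -1.3]
opening: 0.0858
grip_force: 0.0
t 15.47 tcp [ 0.611  -0.257   0.1817] shift [ 12.12 -16.04   0.15] turn z 0.001162416881442807
```

```bash
python3 -m pendant '[3,-4,0,0,0,0,1,6,-8,0,0,0,0,1,9,-12,0,0,0,0,1,12.1,-16,0,0,0,0,1,12.1,-16,0,0,0,0,1]'
python3 -m pendant '[0,0,0,0,0,0,1,0,0,0,0,0,0,1]'
python3 look.py w5; python3 -c "
from h import *
go(.4505,-.136,.024,0)"
```

```text
clock: 15.88
tool_pos: [0.4482, -0.1344, 0.1796]
tcp_rot: [-2.219, -2.222, 0.0]
contact_force: [-0.2, -0.6, 1.0]
opening: 0.0854
grip_force: 0.0
clock: 16.05
tool_pos: [0.4494, -0.135, 0.1802]
tcp_rot: [2.219, 2.224, 0.0]
contact_force: [0.7, 0.1, 0.4]
opening: 0.085
grip_force: 0.0
cam [ 0.45  -0.054  0.324]
[299.6  11.6] [273   0  54  32] [array([0.4306, 0.0124]), array([0.4327, 0.0048]), array([0.4339, 0.0008])] r 26.8
[325.1 196.4] [292 163  68  67] [array([ 0.4513, -0.1479]), array([ 0.4511, -0.1371]), array([ 0.451 , -0.1315])] r 34.2
[512.9 278. ] [491 259  44  39] [array([ 0.6462, -0.2356]), array([ 0.6237, -0.2148]), array([ 0.6118, -0.2038])] r 22.2
[502.7 322.3] [483 310  35  28] [array([ 0.6434, -0.297 ]), array([ 0.6212, -0.2692]), array([ 0.6095, -0.2545])] r 19.6
t 16.1 tcp [ 0.451  -0.1361  0.1804] shift [ 0.03 -0.08 15.64] turn z 0.0015713606441059014
```

View pics/w5.png

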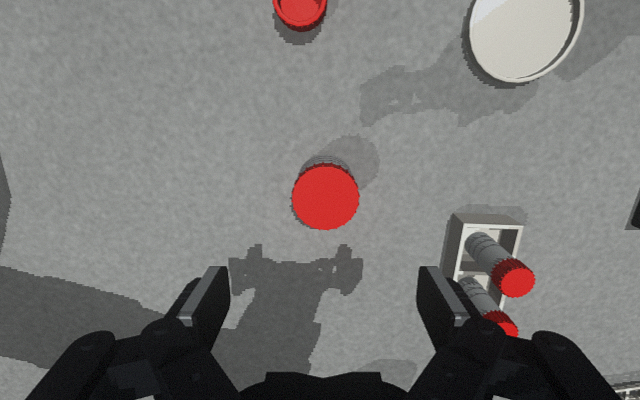

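```bash
python3 -m pendant '[-0.1,0,3.7,0,0,0,1,-0.1,0,7.4,0,0,0,1,-0.1,0,11,0,0,0,1,-0.1,0,14,0,0,0,1,-0.1,0,15.6,0,0,0,1]'
python3 -m pendant '[0,0,0,0,0,0,1,0,0,0,0,0,0,1]'
python3 -m pendant '[0,0,0,0,0,0,0,0,0,0,0,0,0,0,0,0,0,0,0,0,0,0,0,0,0,0,0,0,0,0,0,0,0,0,0]' 35
python3 -m pendant '[0,0,0,0,0,0,0,0,0,0,0,0,0,0,0,0,0,0,0,0,0]' 35
python3 -m pendant '[0,0,-2,0,0,0,0,0,0,-4,0,0,0,0,0,0,-7,0,0,0,0,0,0,-10,0,0,0,0,0,0,-10,0,0,0,0]'
python3 -m pendant '[1,3.9,0,0,0,0,0,2,7.8,0,0,0,0,0,3,11.7,0,0,0,0,0,4,15,0,0,0,0,0,4.6,16.9,0,0,0,0,0]'
python3 -m pendant '[0,0,0,0,0,0,0,0,0,0,0,0,0,0]'
python3 look.py w6
```

```text
clock: 16.52
tool_pos: [0.4503, -0.1374, 0.0203]
tcp_rot: [-2.219, -2.22, 0.002]
contact_force: [-0.1, 0.6, -1.1]
opening: 0.0856
grip_force: 0.0
clock: 16.68
tool_pos: [0.4513, -0.1378, 0.0231]
tcp_rot: [-2.22, -2.221, 0.001]
contact_force: [0.3, 0.4, 0.3]
opening: 0.0852
grip_force: 0.0
clock: 17.1
tool_pos: [0.4525, -0.1381, 0.0255]
tcp_rot: [2.217, 2.22, 0.002]
contact_force: [-1.2, -0.3, 6.8]
opening: 0.0571
grip_force: 37.3
clock: 17.35
tool_pos: [0.4525, -0.1382, 0.0255]
tcp_rot: [2.217, 2.219, 0.002]
contact_force: [1.6, -1.2, 6.0]
opening: 0.0573
grip_force: 37.3
clock: 17.77
tool_pos: [0.4541, -0.1388, 0.1297]
tcp_rot: [2.214, 2.216, 0.005]
contact_force: [-0.4, -0.1, -0.8]
opening: 0.057
grip_force: 37.9
clock: 18.18
tool_pos: [0.6232, -0.09, 0.1235]
tcp_rot: [2.218, 2.223, 0.003]
contact_force: [0.6, -0.6, -0.9]
opening: 0.057
grip_force: 38.1
clock: 18.35
tool_pos: [0.62, -0.0904, 0.1229]
tcp_rot: [-2.218, -2.224, 0.001]
contact_force: [-0.8, -0.4, -1.5]
opening: 0.057
grip_force: 38.2
cam [ 0.62  -0.009  0.266]
[47.8 47.3] [ 5 11 91 73] [array([0.4381, 0.0198]), array([0.4639, 0.0156]), array([0.4775, 0.0134])] r 48.0
[322.6 301.4] [250 229 146 149] [array([ 0.6199, -0.1814]), array([ 0.62 , -0.157]), array([ 0.62  , -0.1441])] r 74.1
```

View pics/w6.png

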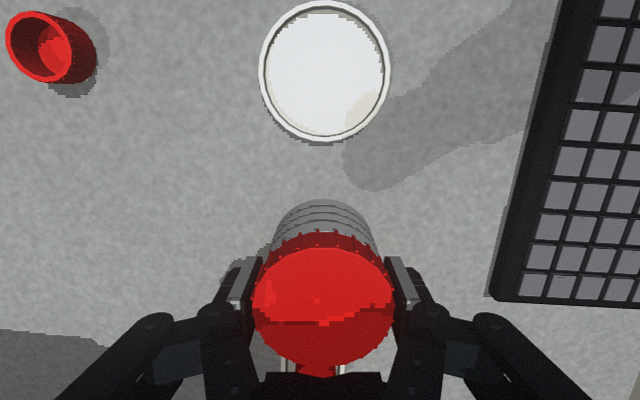

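Run:
```python
from h import *
c=dict(np.load("w6.npz"))
w=ray(c,[(324,0),(324,141),(258,68),(391,68)],.012)[:,:2];print(w)
o=np.r_[w[2:,0].mean(),w[:2,1].mean()];print(o);go(*o,.027,0)
```

```text
[[ 0.62038218  0.04992887]
 [ 0.62068534 -0.04483732]
 [ 0.57305631  0.00714036]
 [ 0.66866177  0.00732721]]
[0.62085904 0.00254577]
t 18.4 tcp [ 0.619  -0.0907  0.123 ] shift [9.32 0.22 9.6 ] turn z 0.0015898187120824137
```

Diameter 95 mm matches. The dish centre is (0.621, 0.0025).

```bash
python3 -m pendant '[3,0.1,0,0,0,0,0,6,0.1,0,0,0,0,0,9.3,0.1,0,0,0,0,0,9.3,0.1,0,0,0,0,0,9.3,0.1,0,0,0,0,0]'
python3 -m pendant '[0,0,2.5,0,0,0,0,0,0,5,0,0,0,0,0,0,7.5,0,0,0,0,0,0,8.7,0,0,0,0,0,0,9,0,0,0,0]'
python3 -m pendant '[0,0,0.2,0,0,0,0,0,0,0.3,0,0,0,0,0,0,0.4,0,0,0,0,0,0,0.5,0,0,0,0,0,0,0.5,0,0,0,0]'
python3 -c "
from h import *
go(.621,.0025,.027,0)"
```

```text
clock: 18.82
tool_pos: [0.6192, 0.0031, 0.124]
tcp_rot: [-2.218, -2.225, 0.001]
contact_force: [0.4, 0.3, -0.9]
opening: 0.0571
grip_force: 38.2
clock: 19.23
tool_pos: [0.6175, 0.0005, 0.0309]
tcp_rot: [-2.22, -2.217, 0.006]
contact_force: [-0.8, 0.7, -1.0]
opening: 0.0571
grip_force: 38.1
clock: 19.65
tool_pos: [0.6213, 0.0018, 0.0297]
tcp_rot: [2.22, 2.222, 0.002]
contact_force: [-0.7, -0.4, -0.3]
opening: 0.0571
grip_force: 38.1
t 19.65 tcp [0.6213 0.0018 0.0297] shift [ 0.07 -0.03  0.27] turn z 0.000883113428220339
```

```bash
python3 -m pendant '[0,0,0.1,0,0,0,0,0,0,0.1,0,0,0,0,0,0,0.1,0,0,0,0]'
python3 -m pendant '[0,0,0,0,0,0,0.5,0,0,0,0,0,0,0.6,0,0,0,0,0,0,0.7,0,0,0,0,0,0,0.7,0,0,0,0,0,0,0.7]'
python3 -m pendant '[0,0,-1.5,0,0,0,0.7,0,0,-4,0,0,0,1,0,0,-8,0,0,0,1,0,0,-12,0,0,0,1,0,0,-15,0,0,0,1]'
python3 -c "
from h import *
go(.4305,.021,.18,0)"
```

```text
clock: 19.9
tool_pos: [0.6213, 0.0018, 0.0296]
tcp_rot: [2.219, 2.221, 0.002]
contact_force: [-2.7, -0.3, 6.2]
opening: 0.0571
grip_force: 38.9
clock: 20.32
tool_pos: [0.6206, 0.002, 0.0277]
tcp_rot: [-2.22, -2.223, -0.0]
contact_force: [-0.0, 0.1, -0.2]
opening: 0.0729
grip_force: 0.0
clock: 20.73
tool_pos: [0.6211, 0.0019, 0.1809]
tcp_rot: [2.219, 2.221, 0.002]
contact_force: [0.9, 0.2, 0.5]
opening: 0.0855
grip_force: 0.0
t 20.73 tcp [0.6211 0.0019 0.1809] shift [  1.93 -19.06   0.04] turn z 0.0010596340104433999
```

```bash
python3 -m pendant '[0.4,-3.8,0,0,0,0,1,0.8,-7.6,0,0,0,0,1,1.2,-11.4,0,0,0,0,1,1.6,-15.2,0,0,0,0,1,1.9,-19,0,0,0,0,1]'
python3 -m pendant '[0,0,0,0,0,0,1,0,0,0,0,0,0,1,0,0,0,0,0,0,1]'
python3 look.py w7; python3 -c "
from h import *
go(.4305,.021,.007,0)"
```

```text
clock: 21.15
tool_pos: [0.4288, 0.0211, 0.1775]
tcp_rot: [-2.22, -2.223, -0.0]
contact_force: [-1.1, -0.2, 0.9]
opening: 0.0855
grip_force: 0.0
clock: 21.4
tool_pos: [0.4314, 0.0207, 0.1784]
tcp_rot: [2.219, 2.221, 0.002]
contact_force: [0.7, -1.2, 1.1]
opening: 0.0855
grip_force: 0.0
cam [0.431 0.102 0.322]
[321.  183.3] [298 159  47  49] [array([0.4301, 0.0212]), array([0.4302, 0.0305]), array([0.4303, 0.0354])] r 24.5
[543.9 215. ] [504 181  78  68] [array([ 0.644 , -0.0104]), array([0.6196, 0.0025]), array([0.6066, 0.0093])] r 39.0
t 21.45 tcp [0.432  0.0205 0.1783] shift [ 0.05 -0.19 17.13] turn z 0.0008178020192752822
```

View pics/w7.png

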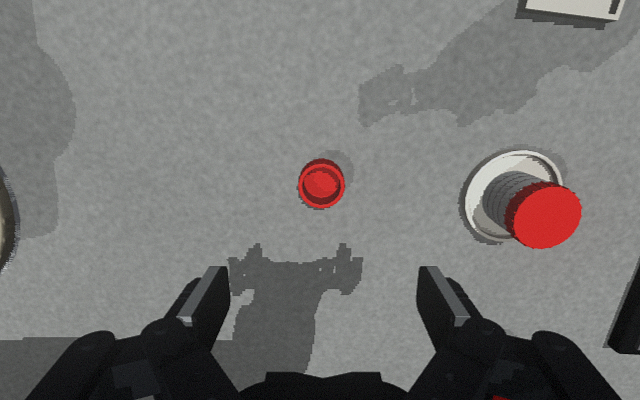

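```bash
python3 -m pendant '[0,-0.1,4,0,0,0,1,0,-0.1,8,0,0,0,1,0,-0.1,12,0,0,0,1,0,-0.1,15,0,0,0,1,0,-0.1,17,0,0,0,1]'
python3 -m pendant '[0,0,0.1,0,0,0,1,0,0,0.1,0,0,0,1]'
python3 -m pendant '[0,0,0,0,0,0,-0.2,0,0,0,0,0,0,-0.2,0,0,0,0,0,0,-0.2,0,0,0,0,0,0,-0.2,0,0,0,0,0,0,-0.2]' 25
python3 -m pendant '[0,0,0,0,0,0,-0.2,0,0,0,0,0,0,-0.2,0,0,0,0,0,0,-0.2]' 25
python3 -m pendant '[0,0,-2,0,0,0,-0.2,0,0,-4,0,0,0,-0.2,0,0,-6,0,0,0,-0.2,0,0,-8,0,0,0,-0.2,0,0,-8,0,0,0,-0.2]'
python3 -m pendant '[2.7,3,0,0,0,0,-0.2,5.4,6,0,0,0,0,-0.2,8.1,9,0,0,0,0,-0.2,10.8,12,0,0,0,0,-0.2,13.5,15.5,0,0,0,0,-0.2]'
python3 -m pendant '[2.5,3,0,0,0,0,-0.2,4.7,6,0,0,0,0,-0.2,4.7,6,0,0,0,0,-0.2,4.7,6,0,0,0,0,-0.2]'
python3 -c "
from h import *
go(.645,.203,.013,0)"
```

```text
clock: 21.87
tool_pos: [0.4293, 0.0208, 0.0047]
tcp_rot: [-2.219, -2.221, 0.003]
contact_force: [0.5, 0.2, -0.1]
opening: 0.0854
grip_force: 0.0
clock: 22.03
tool_pos: [0.4297, 0.0207, 0.0058]
tcp_rot: [-2.219, -2.221, 0.003]
contact_force: [0.8, -0.1, 0.7]
opening: 0.0854
grip_force: 0.0
clock: 22.45
tool_pos: [0.4312, 0.0206, 0.0084]
tcp_rot: [2.218, 2.221, 0.003]
contact_force: [-1.2, 0.3, 6.0]
opening: 0.0434
grip_force: 24.7
clock: 22.7
tool_pos: [0.4312, 0.0206, 0.0084]
tcp_rot: [2.218, 2.221, 0.004]
contact_force: [-0.1, 0.1, 5.3]
opening: 0.0436
grip_force: 24.7
clock: 23.12
tool_pos: [0.4327, 0.0204, 0.0912]
tcp_rot: [2.216, 2.218, 0.008]
contact_force: [0.8, -0.0, 0.5]
opening: 0.0431
grip_force: 25.8
clock: 23.53
tool_pos: [0.5832, 0.156, 0.087]
tcp_rot: [2.22, 2.223, 0.001]
contact_force: [0.1, -1.1, -0.2]
opening: 0.0432
grip_force: 25.8
clock: 23.87
tool_pos: [0.6433, 0.2027, 0.0853]
tcp_rot: [-2.218, -2.224, 0.001]
contact_force: [-1.0, -0.6, 0.2]
opening: 0.0435
grip_force: 25.8
t 23.87 tcp [0.6433 0.2027 0.0853] shift [0.03 0.17 7.23] turn z 0.0027909167723840778
```

```bash
python3 -m pendant '[0,0.1,3,0,0,0,-0.2,0,0.1,5,0,0,0,-0.2,0,0.1,6.5,0,0,0,-0.2,0,0.1,7,0,0,0,-0.2,0,0.1,7.2,0,0,0,-0.2]'
python3 -m pendant '[0,0,0.1,0,0,0,-0.2,0,0,0.2,0,0,0,-0.2,0,0,0.3,0,0,0,-0.2,0,0,0.3,0,0,0,-0.2]'
python3 -m pendant '[0,0,0,0,0,0,0.3,0,0,0,0,0,0,0.3,0,0,0,0,0,0,0.3,0,0,0,0,0,0,0.3]'
python3 -m pendant '[0,0,-2,0,0,0,0.5,0,0,-5,0,0,0,1,0,0,-9,0,0,0,1,0,0,-13,0,0,0,1,0,0,-17,0,0,0,1]'
python3 -m pendant '[-1.5,-3.5,0,0,0,0,1,-3,-7,0,0,0,0,1,-4,-10.5,0,0,0,0,1,-4,-14,0,0,0,0,1,-4,-17,0,0,0,0,1]'
python3 - <<'E'
from h import *
robot
c=optics.read_camera("scene");cv2.imwrite("pics/end.png",cv2.resize(c["img"][120:370,200:460,::-1],None,fx=2.2,fy=2.2))
c=optics.read_camera("top")
D=c["range_z"];T=np.linalg.inv(c["world_to_cam"])
for ce,s,l in blobs(red(c["img"]),30): print(ce.round(1),[ray(c,ce,z)[0,:2].round(3) for z in(.03,.064,.082)])
print(robot.read_state()["contact_force"])
E
```

```text
clock: 24.28
tool_pos: [0.6415, 0.2005, 0.0138]
tcp_rot: [-2.22, -2.221, 0.004]
contact_force: [-0.2, -0.1, 0.1]
opening: 0.0432
grip_force: 25.8
clock: 24.62
tool_pos: [0.6441, 0.2015, 0.0129]
tcp_rot: [2.22, 2.222, 0.002]
contact_force: [-0.4, 0.2, -1.1]
opening: 0.0433
grip_force: 25.8
clock: 24.95
tool_pos: [0.6435, 0.2015, 0.012]
tcp_rot: [2.22, 2.223, 0.001]
contact_force: [0.4, 0.1, -0.9]
opening: 0.0552
grip_force: 0.0
clock: 25.37
tool_pos: [0.6429, 0.2014, 0.1833]
tcp_rot: [-2.22, -2.222, 0.001]
contact_force: [1.6, 0.5, -0.6]
opening: 0.0856
grip_force: 0.0
clock: 25.78
tool_pos: [0.4711, 0.1606, 0.1818]
tcp_rot: [-2.221, -2.221, 0.0]
contact_force: [-0.7, 0.2, 0.3]
opening: 0.0853
grip_force: 0.0
[234.2 166.5] [array([0.652, 0.277]), array([0.646, 0.27 ]), array([0.642, 0.266])]
[258.8 169.6] [array([0.642, 0.2  ]), array([0.636, 0.196]), array([0.632, 0.193])]
[322.8 174.7] [array([0.626, 0.004]), array([0.62 , 0.003]), array([0.617, 0.003])]
[392.3 175.7] [array([ 0.622, -0.209]), array([ 0.616, -0.205]), array([ 0.613, -0.202])]
[410.7 176.9] [array([ 0.618, -0.265]), array([ 0.613, -0.26 ]), array([ 0.609, -0.256])]
[ 0.73571885 -1.03181329  0.13690884]
```

View pics/end.png

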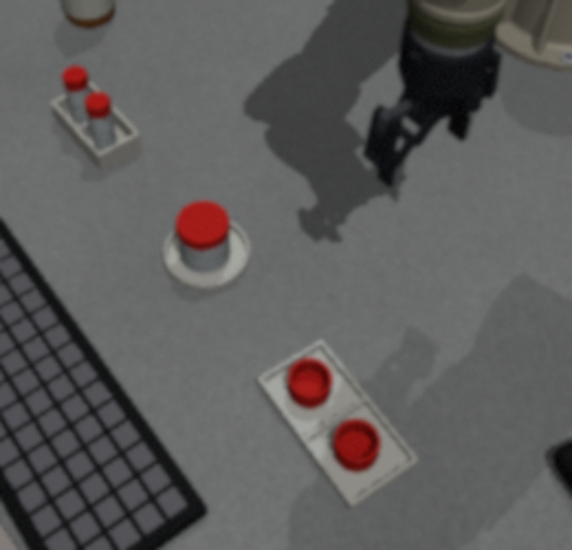

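The picture shows both tubes upright in their bays (85,100), the pot in the dish (203,235) and both caps open side up in the tray (310,383), (355,445). The gripper is clear and the measured positions match the bay centres to a few mm.

```bash
python3 -c "
from bench import order
print(order.hand_in())"
```

```text
the job is handed in; nothing more can be done
None
```

I handed the job in at about 26 s on the robot's clock: both tubes, both caps and the pot are upright and released in their holders, but hand-in returned no verdict.

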